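# Index a photo turntable by one notch

## Robot

A 6-joint arm with a two-finger parallel gripper is mounted at the origin on a cart in front of the work surface, level with it; the furniture and walls round the work are solid. World frame = base frame: x ahead of the robot, y to its left, z up, the work surface at z = 0. Lengths are in mm, angles in degrees, forces in N, time in s.
With the tool pointing down it reaches from about 300 to 850 mm from the base axis. Payload 4.2 kg.
Tool frame: the origin (TCP) lies midway between the tips of the shut fingers; the grasp point (between the pads) lies 19 mm behind it; z points along the fingers, y is the line along which they close (so a half turn about z gives the same grasp; the last joint's range is limited). The gripper opens to 91 mm and grips with 3 to 60 N. Pads are 32 mm wide; open, the fingers measure 118 mm over their backs; the gripper's body (76 mm by 178 mm) begins 60 mm behind the grasp point.
Start: joints at [-65.604, 18.312, 89.639, -0, 72.044, -1.146], TCP at [247.934, -518.818, 213.976] pointing down, gripper open.
Joint ranges: [-177.97, 177.97], [-48.28, 115.42], [12.27, 149.76], [-77.06, 257.06], [2.81, 150.46], [-146.56, 146.56]. Speed limits (degrees/s): [147.25, 147.25, 180, 180, 180, 180].

## Interface

Orientations are given as [roll, pitch, yaw] about the fixed x, y, z axes, in that order (R = Rz(yaw) Ry(pitch) Rx(roll)).
In Python, from workcell import env gives the robot as it stands.
- The arm moves only by the tool jog_arm, never from a script. Its argument "steps" is one flat list of numbers, 5 for each row, row after row: the closure, from 0 (fully open) to 1 (shut), then the shift along the tool's x, y, z in cm, then the turn about the tool's z in degrees. A call has 1 to 20 rows; each row is the pose to reach, as a shift and turn from the pose commanded when the call began, along the tool's axes at that moment; what a row does not reach only later rows make up. A row lasts 1/10 s, in which the tool goes at most 50 mm and 8.59 degrees, less where a joint would pass 70% of its speed; a pose out of reach is approached as far as the arm can. A call with a gripper value outside its range is refused whole. The fingers move at their own pace and stop on an object; "force" is the grip in N (left out, the last holds). Time passes only in rows, so rows that repeat a pose let the fingers close. It gives the time, the measured TCP pose, the force and the opening at its end, in the units of the state.
- env.state(): the state, without advancing time (a new reading comes with each control period).
- env.grab_frame(name): name is "scene" or "top" or "wrist"; returns the picture (400x640x3 uint8, red, green, blue); there is no depth.
- env.camera_params(name): a dict with "fx", "fy", "cx", "cy" (pixels), "R" (3x3) and "t" (3): a world point X has camera coordinates R X + t. Camera axes: x right, y down, z forward; pixel columns grow to the right and rows downward; lengths in mm; the calibration is good to about 2 mm. A picture is of the moment at which its call begins: read the wrist's pose just before it. camera_params takes no time and is no camera call; for the wrist camera it gives the pose at the moment of the call.
- env.job_done(): hands the job in, once; it reports no verdict.
The state is a dict: "time_s": time; "qpos": joint angles; "qvel": joint speeds; "effort": joint torques, N m; "ee_pos": TCP position; "ee_rot": TCP orientation; "force": force on the tool from outside, world axes, zero at the start; "torque": the same for the moment, N m; "gripper_width": finger opening in mm.
Only numpy, scipy, OpenCV 4.12 (cv2) and the standard library are available. Lean on these libraries where they do the work, as an engineer would, in place of code of your own. Each camera call takes 0.05 s, during which the arm holds its last target. There are 200 camera calls.

## Task

The sherd on the indexing turntable has been photographed from one side. With a closed fingertip press the red plunger down to free the table, keep it down while you push the table round against the blue tab (counter-clockwise from above) to the very next notch, then let the plunger spring back up so that the table is locked there. Only push with the fingers: do not grasp anything, leave the sherd lying on the table, do not force the table while it is locked, and do not disturb the two canisters and the scale bar.

Things in the scene. Friction and masses are not known exactly. Their poses are not given: they have to be found in the camera images.
- index_base: fixed base of the turntable: grey foot 208 mm across with an aluminium index ring (220 mm across, ring 24 to 34 mm above the desk) with 8 notches in its rim, 45 degrees (0.785 rad) apart, a short blue line on the ring's top inside each. Origin: on the turning axis at the height of the desk top; z up. Its -x axis points to the notch in which the plunger's tooth sits at the start; the next notch lies 45 degrees counter-clockwise from that, seen from above.
- turntable (a joint): angle of the turning part about the vertical axis through the base's origin, rad, growing counter-clockwise seen from above: about 0 in the starting notch, 0.785 in the next one. In a notch it has about 0.02 rad of play either way. Turns easily (about 0.05 N m of friction) once the tooth is out, and does not coast.
- turntable_center (a point): centre of the top face of the black turning disc (156 mm across, 48 mm above the desk). Turns with the disc; from here the index arm runs out along the point's -x axis.
- plunger_cap (a point): middle of the flat top of the red round plunger cap (32 mm across), 120 mm from the turning axis, at the end of the steel index arm; 72 mm above the desk when released. It turns with the table and goes down when pressed. Nothing stands above it. The index arm's top is 47 mm above the desk.
- plunger (a joint): how far the plunger is pressed down, m: 0 released (tooth in a notch), 0.014 fully down. Its brass tooth (8 mm thick, notch 12 mm wide) clears the underside of the ring from about 0.010 on. The spring pushes up with 4 N at the top and 8 N fully down. Let go between notches it stays down at about 0.009, held under the ring; the round tooth draws itself into a notch when within about 3 mm of it, i.e. within about 0.025 rad.
- tab (a point): middle of the face of the blue upright push tab on the index arm, on the counter-clockwise side of the plunger, facing it. The face is upright, 30 mm wide along the arm, 20 mm from the middle of the cap; its top is 82 mm above the desk. A fingertip that presses on the cap can push against this face to turn the table.
- sherd: flat brown pottery sherd, 85x74x12 mm, lying loose on the middle of the turntable. Origin: centre of its underside.
- black_can: loose black film canister with grey lid, 34 mm across, 51 mm tall, standing beside the turntable. Origin: centre of its underside.
- white_can: loose white film canister with grey lid, 34 mm across, 51 mm tall, standing beside the turntable. Origin: centre of its underside.
- scale: loose black and white scale bar, 20x105x9 mm, long along its y axis, lying beside the turntable. Origin: centre of its underside.
Things that resemble listed ones, but are neither listed nor needed, are in the scene too. What is shaped like the sherd but pink or purple is not meant. Leave any purple look-alike of the black_can alone.

How it is judged (in metres and radians):
On the way, in this order (a step that is already met when the one before it is completed fails the run):
1. the plunger is pressed down by the fingers, table still at the starting notch (value of joint plunger above 0.009 m and value of joint turntable below 0.1 rad and contact force between the fingers and anything else above 1 N), for 0.1 s.
2. the table is on its way with the tooth out (value of joint plunger above 0.007 m and value of joint turntable between 0.3 and 0.7 rad), for 0.05 s.
3. the table stands at the next notch and the plunger has sprung up into it (value of joint plunger below 0.004 m and value of joint turntable between 0.745 and 0.825 rad), for 0.2 s.
At the end, for the whole second after the job is handed in: The table stands in the next notch (0.785 rad, within 0.04), the plunger is up (pressed less than 3 mm), the sherd lies flat within 35 mm of the table's centre, at rest; canisters upright; canisters and scale bar within 20 mm of where they stood (value of joint plunger below 0.003 m and value of joint turntable between 0.745 and 0.825 rad and horizontal distance between sherd and turntable_center below 0.035 m and height (world z) of sherd between 0.043 and 0.055 m and linear speed of sherd below 0.02 m/s and angle between each of black_can, white_can's own z axis and vertical below 0.2 rad and distance of each of black_can, white_can, scale from where it was at the start of the episode below 0.02 m); the robot touches nothing.
It fails at once if the table is forced out of the notch without the plunger pressed (value of joint plunger below 0.0055 m and (value of joint turntable below -0.08 rad or value of joint turntable between 0.08 and 0.7 rad)).
It fails at once if the table is turned well past the next notch, or far the wrong way (value of joint turntable above 1.2 rad or value of joint turntable below -0.4 rad).
It fails at once if the sherd is lifted or falls off the table (height (world z) of sherd above 0.06 m or height (world z) of sherd below 0.035 m).
It fails at once if a canister or the scale bar is lifted, knocked over or shoved away (distance of any of black_can, white_can, scale from where it was at the start of the episode above 0.03 m or angle between any of black_can, white_can's own z axis and vertical above 0.5 rad).
It also fails if it takes over 38 s, if anything falls off the work surface, if the arm or the gripper's body presses on something with over 40 N, if the wrist force passes 120 N, or if a joint passes its speed limit or range.

## Working session

There is one attempt and no reset: what is moved stays moved. The work goes in short steps, Python scripts to look and compute and a tool call to move; the robot and the scene stay as the last step left them, time stands still between calls to the robot, and variables do not carry over. Pictures are saved under pics/ and viewed, on a budget of 10 in all, crops included, one or two more only if the job needs it, and the job is handed in when it is done.

Besides the shell and the picture viewer there is one more tool, called after "Call:" in YAML: its name, and indented under it one key for each argument. jog_arm: Moves the arm, as the interface text tells. Its arguments: {"type":"object","properties":{"steps":{"type":"array","items":{"type":"number"}},"force":{"type":"number"}},"required":["steps"]}

```bash
mkdir -p pics; ls; cat > h.py <<'E'
from workcell import env
import numpy as np, cv2
def save(img,n): cv2.imwrite('pics/'+n+'.png',cv2.cvtColor(img,cv2.COLOR_RGB2BGR))
def ray(c,u,v,z):
    R=np.array(c['R']);t=np.array(c['t']);o=-R.T@t
    d=R.T@np.array([(u-c['cx'])/c['fx'],(v-c['cy'])/c['fy'],1]); return o+d*(z-o[2])/d[2]
def proj(c,X):
    p=np.array(c['R'])@np.array(X,float)+np.array(c['t']); return np.array([c['fx']*p[0]/p[2]+c['cx'],c['fy']*p[1]/p[2]+c['cy']])
E
python3 - <<'E'
from h import *
a=env.grab_frame('top');b=env.grab_frame('scene')
np.save('top0.npy',a);np.save('scene0.npy',b)
save(a,'top0');save(b,'scene0')
for n in('top','scene'):
    c=env.camera_params(n);print(n,-np.array(c['R']).T@np.array(c['t']),c['fx'])
print(env.state())
E
```

```text
pics
top [590.19713962  69.43916933 966.9616353 ] 390.22842112761134
scene [ 588.04672784 -613.47226046  577.48916586] 408.0118629686292
{'time_s': 0.1, 'qpos': array([-6.56030009e+01,  1.83482180e+01,  8.96976634e+01, -1.01814971e-03,
        7.20422685e+01, -1.14726746e+00]), 'qvel': array([ 0.13403135, -0.11634939, -0.20059412,  0.02229809,  0.0155925 ,
       -0.01723009]), 'effort': array([ 4.86750978e-04, -4.13334024e+01, -2.32510096e+01,  7.28785736e-02,
        4.21461754e-02, -5.59834052e-05]), 'ee_pos': array([ 247.75165978, -518.41407462,  213.21380753]), 'ee_rot': array([-1.79911848e+02, -7.97088147e-04,  2.55445806e+01]), 'force': array([0.7541313 , 0.17247326, 0.20581722]), 'torque': array([-0.01981865,  0.00851115,  0.03884372]), 'gripper_width': 91.01106647630735}
```

View pics/top0.png

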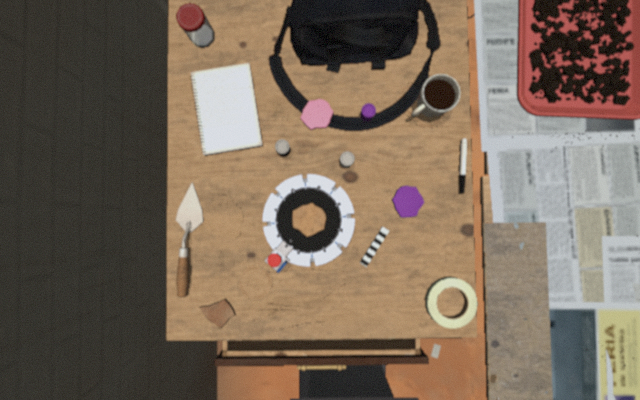

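View pics/scene0.png

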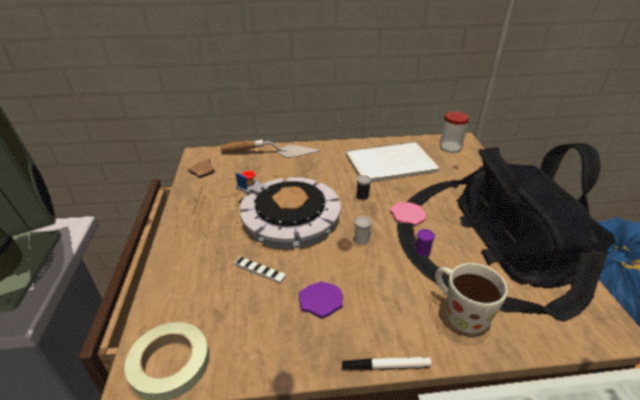

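The top view shows the ring centred near (309,220), the red cap near (275,261), and the blue tab just right of and below it. The canisters are at (283,147) and (347,159), and the scale bar is at (375,246). The only things that could be taken for the cap are the red jar lid (190,15) and the red tray. The sherd on the table is (309,220), as opposed to the loose brown piece (217,313), the pink one (317,113) and the purple one (408,201).

```bash
cat > m.py <<'E'
from h import *
def blob(img,kind,box):
    hsv=cv2.cvtColor(img,cv2.COLOR_RGB2HSV);h,s,v=cv2.split(hsv)
    m={'red':((h<8)|(h>172))&(s>150)&(v>100),'blue':(h>100)&(h<130)&(s>100)&(v>40),'white':(s<60)&(v>160)}[kind]
    k=np.zeros(h.shape,bool);x0,y0,x1,y1=box;k[y0:y1,x0:x1]=1;m=m&k
    ys,xs=np.nonzero(m);return xs,ys
E
python3 - <<'E'
from m import *
a=np.load('top0.npy');b=np.load('scene0.npy');ct=env.camera_params('top');cs=env.camera_params('scene')
xs,ys=blob(a,'white',(255,165,362,272));
hull=cv2.convexHull(np.stack([xs,ys],1).astype(np.int32));e=cv2.fitEllipse(hull);print('ring',e,len(xs))
C=ray(ct,*e[0],34);print('centre',C, 'diam',np.linalg.norm(ray(ct,e[0][0]-e[1][0]/2,e[0][1],34)-ray(ct,e[0][0]+e[1][0]/2,e[0][1],34)))
for k in('red','blue'):
    xs,ys=blob(a,k,(255,240,300,280));print(k,xs.mean(),ys.mean(),len(xs),xs.min(),xs.max(),ys.min(),ys.max());p=ray(ct,xs.mean(),ys.mean(),72 if k=='red' else 82);print(p,np.linalg.norm((p-C)[:2]),np.degrees(np.arctan2(*(p-C)[1::-1])))
    xs,ys=blob(b,k,(225,165,265,200));print(' scene',k,xs.mean(),ys.mean(),len(xs),'proj',proj(cs,p))
print('proj centre scene',proj(cs,[C[0],C[1],34]))
for n,u,v in(('bc',283,147),('wc',347,159)):print(n,ray(ct,u,v,51))
print(ray(ct,375,246,9), ray(ct,309,220,60))
big=cv2.resize(a[160:285,245:405],(800,625),interpolation=cv2.INTER_CUBIC)[:600];save(big,'crop0')
E
```

```text
ring ((311.6333923339844, 235.8830108642578), (101.27645874023438, 127.97130584716797), 166.71971130371094) 3316
centre [552.81044381  97.54602607  34.        ] diam 241.509050418324
red 273.86842105263156 259.94736842105266 114 269 280 255 266
[500.62861847 183.22269242  72.        ] 100.31666887145161 121.34372479596765
 scene red 248.53932584269663 174.02247191011236 89 proj [247.34584579 173.97919038]
blue 281.47058823529414 266.47058823529414 17 278 285 262 271
[486.80623792 164.89856455  82.        ] 94.3022780023411 134.42071820344097
 scene blue 241.24719101123594 180.74157303370785 89 proj [240.24753937 175.0205992 ]
proj centre scene [271.9104271 208.4858983]
bc [764.06340825 162.42020647  51.        ]
wc [733.42769849  11.46705844  51.        ]
[525.29123879 -56.19694999   9.        ] [590.69967489 102.45887361  60.        ]
```

View pics/crop0.png

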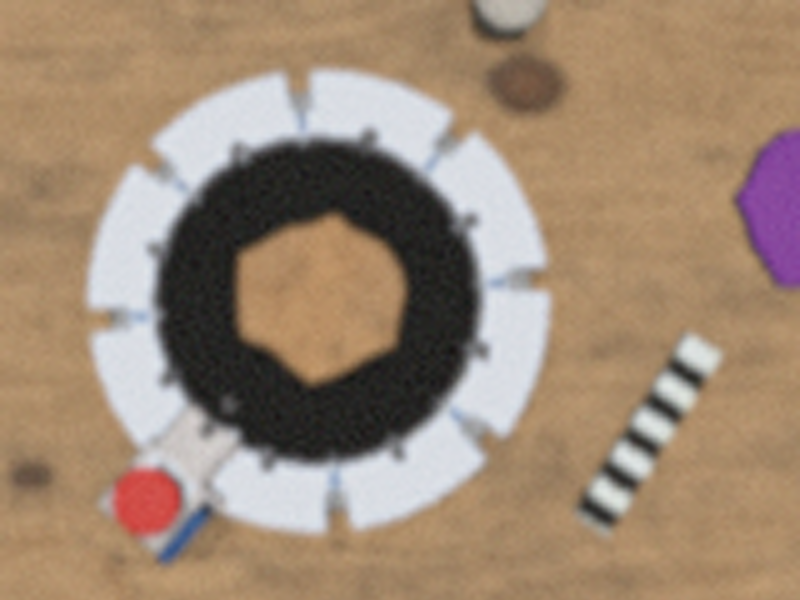

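The crop confirms the layout: cap centred at crop (147,501), blue tab on its counter-clockwise side, and opposite notches at (299,80)/(337,520) and (97,318)/(545,280). The purple can and the purple and pink sherds are well away from here.

```bash
python3 - <<'E'
from h import *
ct=env.camera_params('top')
f=lambda x,y,z: ray(ct,(x+.5)/5-.5+245,(y+.5)/5-.5+160,z)
n=[f(299,80,34),f(337,520,34),f(97,318,34),f(545,280,34)]
C=sum(n)/4;cap=f(147,501,72)
for p in n+[cap]:
    d=p-C;print(p.round(1),np.hypot(*d[:2]).round(1),np.degrees(np.arctan2(d[1],d[0])).round(1))
print(C)
E
```

```text
[697.4 113.3  34. ] 105.5 4.7
[487.1  97.4  34. ] 105.3 -176.1
[584.4 211.1  34. ] 106.7 94.2
[599.9  -3.2  34. ] 108.1 -85.9
[501.  182.9  72. ] 120.2 139.4
[592.19902973 104.62823571  34.        ]
```

Call:
jog_arm:
  steps: [1, 0, 0, 0, -8, 1, 0, 0, 0, -16, 1, 0, 0, 0, -24, 1, 0, 0, 0, -32]

```text
time_s: 0.5
ee_pos: [247.8, -518.5, 213.5]
ee_rot: [-180.0, -0.0, 57.9]
force: [0.1, -0.2, 0.6]
gripper_width: 62.4
```

Call:
jog_arm:
  steps: [1, 4.55, -1.02, 0, -5.2, 1, 9.1, -2.04, 0, -10.4, 1, 13.65, -3.06, 0, -15.6, 1, 18.2, -4.08, 0, -20.8, 1, 22.75, -5.1, 0, -26, 1, 27.3, -6.12, 0, -31.2, 1, 31.85, -7.14, 0, -36.4, 1, 36.4, -8.16, 0, -41.6, 1, 40.95, -9.18, 0, -46.8, 1, 45.5, -10.2, 0, -52, 1, 50.05, -11.22, 0, -57.2, 1, 54.6, -12.24, 0, -62.4, 1, 59.15, -13.26, 0, -67.6, 1, 63.7, -14.28, 0, -72.8, 1, 68.25, -15.3, 1, -78, 1, 72.8, -16.31, 3, -82, 1, 72.8, -16.31, 6, -82, 1, 72.8, -16.31, 6, -82, 1, 72.8, -16.31, 6, -82]

```text
time_s: 2.4
ee_pos: [500.5, 182.6, 153.7]
ee_rot: [-179.9, -0.0, 139.5]
force: [-0.5, -0.1, 0.5]
gripper_width: 0.4
```

```bash
python3 - <<'E'
from h import *
c=env.camera_params('wrist');a=env.grab_frame('wrist');save(a,'w1');np.save('w1.npy',a)
print(c,env.state()['ee_pos'],env.state()['ee_rot'],env.state()['qpos'])
for X in([501,182.9,72],[592.2,104.6,48]):print(proj(c,X))
E
```

```text
{'fx': 354.7274995129022, 'fy': 354.7274995129022, 'cx': 318.62446908992007, 'cy': 197.34714674993285, 'R': array([[ 6.49238109e-01,  7.60584736e-01, -8.58458368e-04],
       [ 7.31912802e-01, -6.24455857e-01,  2.72687609e-01],
       [ 2.06865964e-01, -1.77667504e-01, -9.62102246e-01]]), 't': array([-463.2781055 , -267.01381607,  262.46834216])} [501.27389879 182.49116889 154.79441518] [1.79972623e+02 3.35257780e-02 1.39494490e+02] [ 1.87783724e+01  1.72014276e+01  1.00341958e+02 -1.67415744e-02
  6.24159548e+01 -3.07083791e+01]
[320.01917167 204.18431563]
[319.41838418 323.8531458 ]
```

View pics/w1.png

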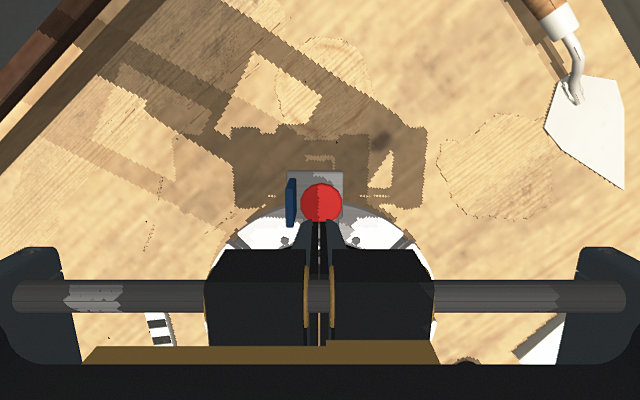

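The wrist view shows the cap at about (321,201) against a predicted (320,204), so the tool is over it. The tab is on the left at (291,203). I'll press it now.

Call:
jog_arm:
  steps: [1, 0, 0, 4, 0, 1, 0, 0, 7.5, 0, 1, 0, 0, 8, 0, 1, 0, 0, 8.4, 0, 1, 0, 0, 8.8, 0, 1, 0, 0, 9.2, 0, 1, 0, 0, 9.5, 0, 1, 0, 0, 9.55, 0, 1, 0, 0, 9.55, 0, 1, 0, 0, 9.55, 0, 1, 0, 0, 9.55, 0]

```text
time_s: 3.55
ee_pos: [502.6, 183.9, 62.0]
ee_rot: [179.7, 0.1, 139.5]
force: [-3.1, 1.3, 6.4]
gripper_width: 0.2
```

Call:
jog_arm:
  steps: [1, 0, 0, 0.2, 0, 1, 0, 0, 0.4, 0, 1, 0, 0, 0.5, 0, 1, 0, 0, 0.5, 0, 1, 0, 0, 0.5, 0]

```text
time_s: 4.05
ee_pos: [503.1, 184.5, 58.0]
ee_rot: [179.6, 0.1, 139.4]
force: [-4.8, 2.0, 11.9]
gripper_width: 0.4
```

Call:
jog_arm:
  steps: [1, -0.02, -0.63, 0, -3, 1, -0.07, -1.25, 0, -6, 1, -0.15, -1.88, 0, -9, 1, -0.26, -2.5, 0, -12, 1, -0.41, -3.11, 0, -15, 1, -0.59, -3.71, 0, -18, 1, -0.8, -4.3, 0, -21, 1, -1.04, -4.88, 0, -24, 1, -1.31, -5.45, 0, -27, 1, -1.61, -6, 0, -30, 1, -1.94, -6.54, 0, -33, 1, -2.29, -7.05, 0, -36, 1, -2.29, -7.05, 0, -36, 1, -2.29, -7.05, 0, -36]

```text
time_s: 5.45
ee_pos: [473.9, 114.7, 57.8]
ee_rot: [179.9, 0.2, 175.5]
force: [-6.6, 0.8, 16.9]
gripper_width: 0.7
```

```bash
python3 - <<'E'
from h import *
c=env.camera_params('wrist');a=env.grab_frame('wrist');b=env.grab_frame('top');d=env.grab_frame('scene')
np.save('w2.npy',a);np.save('t2.npy',b)
s=cv2.resize(d[140:260,200:360],(480,360),interpolation=cv2.INTER_CUBIC);w=cv2.resize(a[130:280,200:450],(600,360))[:, :600]
t=cv2.resize(b[185:275,255:355],(400,360),interpolation=cv2.INTER_CUBIC)
im=np.zeros((600,800,3),np.uint8);im[:240,:400]=cv2.resize(w,(400,240));im[:300,400:]=cv2.resize(s,(400,300));im[240:,:400]=t
save(im,'m2');print(env.state()['ee_pos'],env.state()['force'],env.state()['ee_rot'])
E
```

```text
[473.87242561 114.78507368  57.77856339] [-6.79598999  0.25410216 16.8871255 ] [179.89906645   0.22428209 175.49361998]
```

View pics/m2.png

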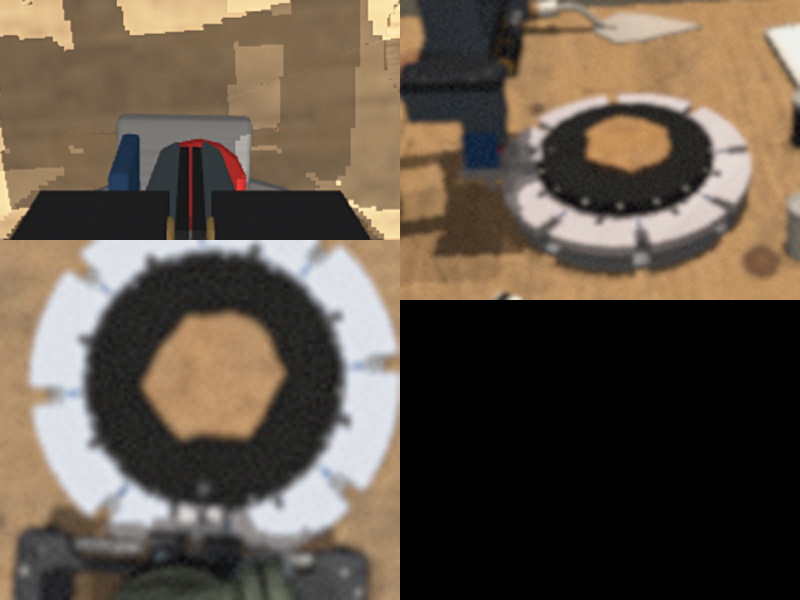

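The table has followed the finger, the sherd is still on it, and the finger is almost at the tab. I'll measure the table angle from the red cap arc in the wrist view.

```bash
cat > ang.py <<'E'
from m import *
from scipy.optimize import least_squares
C=np.array([592.2,104.6])
def cap(a,c,z):
    xs,ys=blob(a,'red',(240,150,400,280))
    # outer arc: topmost and right/left extreme pixels, seen on plane z; keep hull points away from fingers by robust circle fit with known radius
    h=cv2.convexHull(np.stack([xs,ys],1).astype(np.int32))[:,0]
    P=np.array([ray(c,u,v,z)[:2] for u,v in zip(xs,ys)]); H=np.array([ray(c,u,v,z)[:2] for u,v in h])
    # known centre radius 120 from axis -> only angle free
    f=lambda q:(np.hypot(*(H-C-120*np.array([np.cos(q[0]),np.sin(q[0])])).T)-16)
    best=min((least_squares(f,[q],loss='soft_l1') for q in np.radians([160,170,180,190])),key=lambda r:r.cost)
    # containment bound: all red points must be within 16 mm
    qs=np.radians(np.arange(160,200,.25));mx=[np.hypot(*(P-C-120*np.array([np.cos(q),np.sin(q)])).T).max() for q in qs]
    return np.degrees(best.x[0]),best.cost,len(xs),np.degrees(qs[np.argmin(mx)]),min(mx)
def tab(a,c):
    xs,ys=blob(a,'blue',(200,150,340,290))
    i=np.argsort(xs)[-8:]
    P=[ray(c,xs.max(),np.median(ys[i]),z)[:2]-C for z in(82,)]
    return [(p.round(1),np.hypot(*p).round(1),np.degrees(np.arctan2(p[1],p[0]))%360) for p in P],xs.min(),xs.max(),ys.min(),ys.max()
E
python3 - <<'E'
from ang import *
c=env.camera_params('wrist');a=np.load('w2.npy');p=env.state()['ee_pos'][:2]-C
print(cap(a,c,58),tab(a,c),'tool',np.hypot(*p),np.degrees(np.arctan2(p[1],p[0]))%360)
# ref start pose
R=Rz=None
E
```

```text
(np.float64(174.23064624481708), np.float64(5.785229311029889), 398, np.float64(174.0), np.float64(17.120760033361154)) ([(array([-137.2,   -3.5]), np.float64(137.2), np.float64(181.44651493415003))], np.int64(268), np.int64(286), np.int64(214), np.int64(248)) tool 118.76510676821825 175.08037818533137
```

Call:
jog_arm:
  steps: [1, -0.01, -0.42, 0, -2, 1, -0.03, -0.84, 0, -4, 1, -0.07, -1.25, 0, -6, 1, -0.09, -1.46, 0, -7, 1, -0.09, -1.46, 0, -7, 1, -0.09, -1.46, -0.5, -7, 1, -0.09, -1.46, -1, -7, 1, -0.09, -1.46, -1.3, -7, 1, -0.09, -1.46, -1.3, -7]

```text
time_s: 6.5
ee_pos: [473.8, 99.9, 67.9]
ee_rot: [180.0, 0.2, -177.5]
force: [0.7, 0.1, 0.6]
gripper_width: 0.7
```

```bash
python3 - <<'E'
from ang import *
c=env.camera_params('wrist');a=env.grab_frame('wrist');np.save('w3.npy',a);s=env.state();p=s['ee_pos'][:2]-C
print(cap(a,c,63),tab(a,c),'tool',np.hypot(*p),np.degrees(np.arctan2(p[1],p[0]))%360,s['ee_pos'],s['force'])
E
```

```text
(np.float64(181.3980482693376), np.float64(2.8415117548071454), 513, np.float64(181.25), np.float64(16.928772024343093)) ([(array([-127.5,  -20.3]), np.float64(129.1), np.float64(189.04422327405752))], np.int64(270), np.int64(288), np.int64(208), np.int64(248)) tool 118.99223457388534 182.28094129933194 [473.30204426  99.86417793  67.25794493] [-0.92364029  0.33248156  0.16327291]
```

Call:
jog_arm:
  steps: [1, 0, -0.1, 0, 0, 1, 0, -0.2, 0, 0, 1, 0, -0.3, 0, 0, 1, 0, -0.4, 0, -1, 1, -0.01, -0.5, 0, -1, 1, -0.02, -0.6, 0, -1, 1, -0.02, -0.7, 0, -2, 1, -0.03, -0.8, 0, -2, 1, -0.03, -0.8, 0, -2]

```text
time_s: 7.45
ee_pos: [473.2, 91.8, 66.4]
ee_rot: [-180.0, 0.0, -175.5]
force: [0.1, 0.8, -0.6]
gripper_width: 0.6
```

```bash
cat > look.py <<'E'
import sys
from ang import *
c=env.camera_params('wrist');a=env.grab_frame('wrist');s=env.state();p=s['ee_pos'][:2]-C
save(a[130:330,180:460],sys.argv[1])
print(cap(a,c,float(sys.argv[2])),tab(a,c),'tool',np.hypot(*p),np.degrees(np.arctan2(p[1],p[0]))%360,s['ee_pos'],s['force'],s['time_s'])
E
python3 look.py w4 63
```

```text
(np.float64(182.02058501542862), np.float64(3.5128984518783346), 688, np.float64(182.0), np.float64(16.86916322838906)) ([(array([-142.1,  -23.9]), np.float64(144.1), np.float64(189.52874310076797))], np.int64(285), np.int64(300), np.int64(210), np.int64(248)) tool 119.77032335849131 186.1596744922793 [473.12114317  91.74868829  66.42961862] [0.03880776 0.18746658 0.55984141] 7.5
```

Call:
jog_arm:
  steps: [1, 0, -0.1, 0, 0, 1, 0, -0.2, 0, 0, 1, 0, -0.3, 0, 0, 1, 0, -0.4, 0, -1, 1, 0, -0.4, 0, -1]

```text
time_s: 8.0
ee_pos: [473.7, 87.7, 67.0]
ee_rot: [-180.0, 0.1, -174.4]
force: [-1.8, -1.1, 4.6]
gripper_width: 0.5
```

```bash
python3 look.py w5 63
```

```text
(np.float64(184.5830810874306), np.float64(2.139274076492553), 608, np.float64(184.5), np.float64(16.197741353024092)) ([(array([-141. ,  -29.7]), np.float64(144.1), np.float64(191.90692288849232))], np.int64(282), np.int64(297), np.int64(211), np.int64(248)) tool 119.65613196915042 188.12305993321738 [473.74439371  87.69262719  67.00599667] [-1.74840671 -0.66210032  4.76929694] 8.05
```

View pics/w5.png

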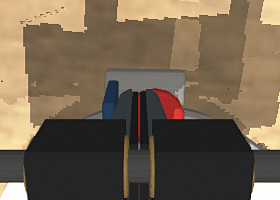

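The fingertip now rests against the tab (crop 111,100). Upward force jumped to 4.7 N and the cap sits at 184.5° (the notch is at 184.4°), so the tooth has entered. I'll back off the tab a little and lift.

Call:
jog_arm:
  steps: [1, 0, 0.1, 0, 0, 1, 0, 0.2, -0.2, 0, 1, 0, 0.2, -0.5, 0, 1, 0, 0.2, -1, 0, 1, 0, 0.2, -3, 0, 1, 0, 0.2, -6, 0, 1, 0, 0.2, -10, 0, 1, 0, 0.2, -10, 0, 1, 0, 0.2, -10, 0]

```text
time_s: 8.95
ee_pos: [473.4, 90.0, 167.0]
ee_rot: [180.0, 0.1, -174.5]
force: [-0.1, -0.8, 0.4]
gripper_width: 0.2
```

```bash
python3 look.py w6 72; python3 - <<'E'
from h import *
s=env.grab_frame('scene');t=env.grab_frame('top');im=np.zeros((600,800,3),np.uint8)
im[:300,:]=cv2.resize(s[130:290,180:440],(800,492),interpolation=cv2.INTER_CUBIC)[40:340]
im[300:,:400]=cv2.resize(t[130:280,240:440],(400,300),interpolation=cv2.INTER_CUBIC)
w=cv2.imread('pics/w6.png')[:,:,::-1];im[300:585,400:]=cv2.resize(w,(400,285));save(im,'m6')
E
```

```text
(np.float64(183.4316287710254), np.float64(6.671193098134266), 1197, np.float64(183.5), np.float64(16.647650668266095)) ([(array([-134.2,  -27.5]), np.float64(136.9), np.float64(191.59339838623677))], np.int64(256), np.int64(304), np.int64(173), np.int64(249)) tool 120.53532756375964 187.06039493169885 [472.57867508  89.78433887 165.88026195] [-0.09863419 -0.73837265 -0.54460102] 9.0
```

View pics/m6.png

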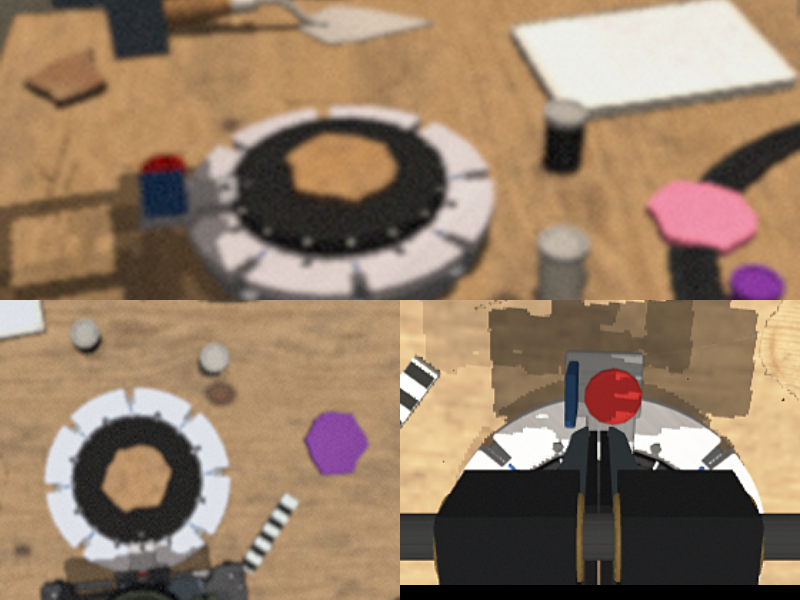

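The canisters, scale bar and sherd are all in place, and the cap is clear at panel (613,396). I'll move the hand away and make a last check of the angle and cap height.

Call:
jog_arm:
  steps: [1, 3, 0, -3, 0, 1, 6, 0, -5, 0, 1, 9, 0, -5, 0, 1, 12, 0, -5, 0, 1, 12, 0, -5, 0, 1, 12, 0, -5, 0]

```text
time_s: 9.7
ee_pos: [353.5, 78.3, 215.9]
ee_rot: [-180.0, -0.0, -174.4]
force: [0.3, 0.8, 0.8]
gripper_width: 0.2
```

```bash
python3 - <<'E'
from ang import *
t=env.grab_frame('top');s=env.grab_frame('scene');c=env.camera_params('wrist');w=env.grab_frame('wrist')
cam={n:env.camera_params(n) for n in('top','scene')}
for n,im,cc,box in(('top',t,cam['top'],(280,255,340,290)),('wrist',w,c,(150,100,500,400))):
    xs,ys=blob(im,'red',box);print(n,len(xs))
    if len(xs)<20: continue
    for z in(58,63,68,72):
        P=np.array([ray(cc,u,v,z)[:2] for u,v in zip(xs,ys)]);q=P.mean(0)-C
        print(z,'area diam',2*np.sqrt(cv2.contourArea(cv2.convexHull(P.astype(np.float32)))/np.pi).round(1),'r',np.hypot(*q).round(1),'ang',(np.degrees(np.arctan2(q[1],q[0]))%360).round(2))
xs,ys=blob(s,'red',(200,150,280,220));print('scene red',xs.min(),xs.max(),ys.min(),ys.max())
for z in(58,63,72):
    k=C+120*np.array([np.cos(np.radians(184.4)),np.sin(np.radians(184.4))]);print(z,proj(cam['scene'],[k[0],k[1]+16,z]))
print(env.state()['ee_pos'],env.state()['time_s'])
E
```

```text
top 113
58 area diam 25.8 r 122.3 ang 182.99
63 area diam 25.6 r 121.7 ang 183.08
68 area diam 25.4 r 121.0 ang 183.17
72 area diam 25.4 r 120.5 ang 183.25
wrist 0
scene red 225 239 193 198
58 [233.5796481 198.2593024]
63 [233.2726904  196.38150067]
72 [232.71487198 192.96906839]
[354.66799753  78.40333206 216.07254905] 9.85
```

```bash
python3 -c "
from workcell import env
print(env.job_done())"
```

```text
the job is handed in; nothing more can be done
None
```

I turned the table to the next notch and handed the job in at about 9.9 s; no verdict was reported.

**What I did**
- I pressed the plunger fully down with the closed fingertip, with the tip measured at 58 mm and about 12 N upward.
- I swept the table counter-clockwise by about 42°; up to there, friction on the pressed cap turned it.
- I then eased off, so the tooth rode under the ring, and pushed gently against the blue tab until it clicked in. The upward force jumped to about 4.7 N.
- I lifted straight off and moved the hand clear.

**Last checks**
- **Plunger:** the cap is up. Its far edge shows at row 193 in the scene view, and row 193.0 is predicted for the released height of 72 mm.
- **Table angle:** it turned about 43.9° (0.77 rad) in the top view. With the tip still resting on the tab, the wrist view had given about 45°. The two disagree by about 1°, roughly the play in the notch, and both are within the allowed range.
- **Surroundings:** by eye, the sherd is flat in the middle of the disc. The canisters and scale bar look unmoved; I did not measure them again.
- **Contact:** the hand is clear of everything, with less than 1 N on each axis.

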